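Open the moisture meter's battery cover

TASK

The grain moisture meter (blue instrument with the small metal hopper) needs new batteries. Press down its orange release tab until the white battery cover springs up, then swing the cover by its black pull until it stands about upright, and let go. Leave the grey logger's cover shut and the sample jar standing where it is.

Things in the scene. Friction and masses are not known exactly. Their poses are not given: they have to be found in the camera images.
- meter: Blue moisture meter, 151 x 123 mm, 45 mm high, fixed to the bench; hopper and green switch on its rear (+x) part. Origin on its underside; +x to its rear, +y to its tab side, z up. White cover: 74 x 62 x 4 mm plate on top, x -62 to 12, y -31 to 31, hinged along y on a line through (15, 0, 47) mm; its free edge is the front (-x). Front wall at x -66.
- meter_pull (a point): Centre of the cover's black pull: a roller along y, 16 mm in diameter, 28 mm long, on a tongue at the cover's front, 110 mm from the hinge line; shut, it is at (-95, 0, 47) mm in the meter's frame, nothing below it but the bench. With the cover open by a: (15 - 110 cos a, 0, 47 + 110 sin a). Pinched on its end faces it can turn between fingers that keep pointing down. Axes turn with the cover.
- meter_tab_top (a point): Pressing point on top of the orange release tab, at (-38, 58, 40) mm in the meter's frame; flat top 30 mm (x) by 36 mm (y: 37 to 73), over a ledge at z 16. It rocks: pressed here it sinks up to 11 mm on a spring; after 5 to 6 mm (about 3 to 8 N) the cover is freed and a pin lifts it by about 0.3 rad. Let go, the tab springs back and does not catch the raised cover.
- meter_cover (a joint): Opening angle of the blue meter's battery cover, rad: about 0.04 when latched, about 0.3 when sprung up, 1.57 upright, stop at 1.75. A stiff hinge (about 1 N to move at the pull): the cover stays where it is left above 0.3.
- logger_cover (a joint): Opening angle of the cover of the bystander, a grey temperature logger with a round white dial and two yellow knobs, of the same size and with the same cover, pull and orange tab; about 0.04 latched. To be left shut.
- sample_jar: Bystander: amber glass sample jar with a yellow cap, 60 mm in diameter, 85 mm high, standing loose to one side of the instruments. Origin at the centre of its underside.

How it is judged (in metres and radians):
On the way:
1. the meter's cover is unlatched and springs up (value of joint meter_cover above 0.15 rad), for 0.1 s.
At the end, for the whole second after the job is handed in: The blue meter's battery cover stands open by at least 1.2 rad (69 degrees; anything from there to its stop) and is still; the grey logger's cover is latched (below 0.12 rad) and the sample jar stands upright within 30 mm of where it was (value of joint meter_cover above 1.2 rad and velocity of joint meter_cover between -0.1 and 0.1 rad/s and value of joint logger_cover below 0.12 rad and distance of sample_jar from where it was at the start of the episode below 0.03 m and angle between sample_jar's own z axis and vertical below 0.2 rad); the robot touches nothing.
It fails at once if the grey logger's cover is opened (value of joint logger_cover above 0.15 rad).
It fails at once if the sample jar is shifted or tipped (distance of sample_jar from where it was at the start of the episode above 0.03 m or angle between sample_jar's own z axis and vertical above 0.3 rad).
It also fails if it takes over 42 s, if anything falls off the work surface, if the arm or the gripper's body presses on something with over 40 N, if the wrist force passes 120 N, or if a joint passes its speed limit or range.

ROBOT

A 6-joint arm with a two-finger parallel gripper is mounted at the origin on the work surface. World frame = base frame: x ahead of the robot, y to its left, z up, the work surface at z = 0. Lengths are in mm, angles in rad, forces in N, time in s.
With the tool pointing down it reaches from about 400 to 925 mm from the base axis. Payload 12.5 kg.
Tool frame: the origin (TCP) lies midway between the tips of the shut fingers; the grasp point (between the pads) lies 19 mm behind it; z points along the fingers, y is the line along which they close (so a half turn about z gives the same grasp; the last joint's range is limited). The gripper opens to 95 mm and grips with 3 to 60 N. Pads are 20 mm wide; open, the fingers measure 119 mm over their backs; the gripper's body (75 mm by 180 mm) begins 59 mm behind the grasp point.
Start: joints at [-1.411, 0.491, 1.559, -0, 1.092, -0.106], TCP at [164.198, -603.064, 214.661] pointing down, gripper open.
Joint ranges: [-3.1, 3.1], [-0.84, 2.19], [0.05, 2.79], [-1.13, 4.28], [0.06, 2.93], [-2.69, 2.69]. Speed limits (rad/s): [2.22, 2.22, 2.79, 3.14, 3.14, 3.14].

INTERFACE

Orientations are given as [roll, pitch, yaw] about the fixed x, y, z axes, in that order (R = Rz(yaw) Ry(pitch) Rx(roll)).
In Python, from cell import state, read_camera, camera_info, env gives the robot as it stands.
- The arm moves only by the tool move_arm, never from a script. Its argument "commands" is a list of rows, each a list of 3 entries, a list of its own where there are three numbers: the shift along the world's x, y, z in cm, then the turn, a rotation vector about the world's x, y, z in degrees, then the opening, from 0 (shut) to 1 (fully open). A call has 1 to 10 rows; each row shifts and turns the commanded pose from where the row before left it; what a row does not reach is not made up. A row lasts 1/10 s, in which the tool goes at most 50 mm and 8.59 degrees, less where a joint would pass 70% of its speed; a pose out of reach is approached as far as the arm can. A call with a gripper value outside its range is refused whole. The fingers move at their own pace and stop on an object; the grip force is fixed at half the most. Time passes only in rows, so rows that do not move let the fingers close. It gives the time, the measured TCP pose, the force, the opening and the grip force at its end, in the units of the state.
- state(): the state, without advancing time (a new reading comes with each control period).
- read_camera(name): name is "scene" or "top" or "wrist"; returns the picture (384x512x3 uint8, blue, green, red); there is no depth.
- camera_info(name): a dict with "K" (3x3 intrinsics, pixels), "k1" (the pictures are not rectified: a ray, as slopes to the right and down, at radius r is drawn at 1 + k1 r^2 times it, then the intrinsics apply), "cam_to_world" (4x4, takes a point from camera to world coordinates). Camera axes: x right, y down, z forward; pixel columns grow to the right and rows downward; lengths in mm; the calibration is good to about 2 mm. A picture is of the moment at which its call begins: read the wrist's pose just before it. camera_info takes no time and is no camera call; for the wrist camera it gives the pose at the moment of the call.
- env.job_done(): hands the job in; it is judged then, once.
The state is a dict: "t": time; "joints": joint angles; "qvel": joint speeds; "tau": joint torques, N m; "eef_pos": TCP position; "tcp_rot": TCP orientation; "ft_force": force on the tool from outside, world axes, zero at the start; "moment": the same for the moment, N m; "opening": opening from 0.0 (shut) to 1.0 (fully open); "grip_force": force on a finger pad.
Only numpy, scipy, OpenCV 4.12 (cv2) and the standard library are available. Lean on these libraries where they do the work, as an engineer would, in place of code of your own. Each camera call takes 0.05 s, during which the arm holds its last target. There are 200 camera calls.

## Working session

There is one attempt and no reset: what is moved stays moved. The work goes in short steps, Python scripts to look and compute and a tool call to move; the robot and the scene stay as the last step left them, time stands still between calls to the robot, and variables do not carry over. Pictures are saved under pics/ and viewed, at most 10 in all, crops included, and the job is handed in when it is done.

Besides the shell and the picture viewer there is one more tool, called after "Request:" as name(argument=value, ...), one argument or row to a line, values as JSON. move_arm: Moves the arm, as the interface text tells. Its arguments: {"type":"object","properties":{"commands":{"type":"array"}},"required":["commands"]}

```bash
ls; mkdir -p pics; python3 - <<'E'
from cell import *
import cv2,numpy as np
s=state();print(s['t'],s['eef_pos'],s['tcp_rot'],s['opening'])
for n in('scene','top'):
    cv2.imwrite(f'pics/{n}0.png',read_camera(n));c=camera_info(n);print(n,c['K'],c['k1'],np.round(c['cam_to_world'],3).tolist())
E
```

```text
pics
0.0 [ 164.16811954 -602.8047556   214.05792263] [-3.14046926e+00 -1.18959948e-04  2.65835169e-01] 0.9988594687347655
scene [[398.63905106   0.         248.95234501]
 [  0.         398.63905106 195.15092893]
 [  0.           0.           1.        ]] 0.028885122595722575 [[0.765, 0.337, -0.549, 1056.164], [0.644, -0.425, 0.636, -581.504], [-0.019, -0.84, -0.543, 546.72], [0.0, 0.0, 0.0, 1.0]]
top [[382.64678463   0.         258.80276908]
 [  0.         382.64678463 192.39193214]
 [  0.           0.           1.        ]] -0.010277863378377529 [[-0.012, -0.995, 0.102, 454.96], [-1.0, 0.009, -0.029, 5.414], [0.028, -0.102, -0.994, 1120.451], [0.0, 0.0, 0.0, 1.0]]
```

View pics/top0.png

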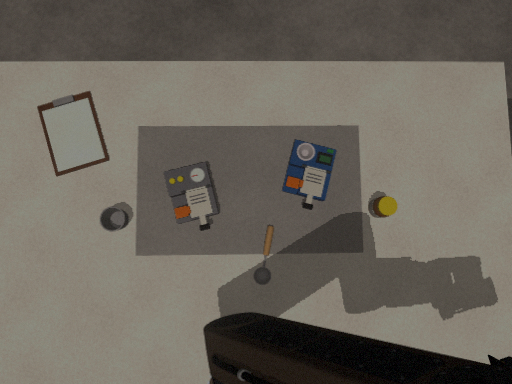

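View pics/scene0.png

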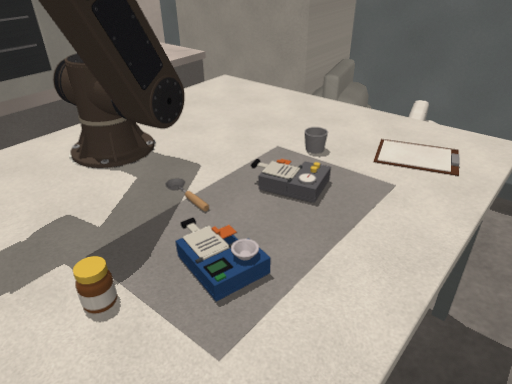

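The top view shows the blue meter at about (308,170) with its tab at (293,183) and pull at (308,206). The logger is at (190,192) and the jar at (386,206). In the scene view the meter is at (222,258), with its pull at (188,224) and tab at (224,232).

```bash
cat > h.py <<'E'
import cv2,numpy as np
from cell import *
def ray(c,p):
    K=np.array(c['K']);d=(np.array(p,float)-K[:2,2])/[K[0,0],K[1,1]]
    u=d.copy()
    for _ in range(10): u=d/(1+c['k1']*(u@u))
    T=np.array(c['cam_to_world']);return T[:3,3],T[:3,:3]@np.r_[u,1]
def onz(c,p,z):
    o,d=ray(c,p);return o+d*(z-o[2])/d[2]
def tri(*cp):
    A=np.zeros((3,3));b=np.zeros(3)
    for c,p in cp:
        o,d=ray(c,p);d/=np.linalg.norm(d);M=np.eye(3)-np.outer(d,d);A+=M;b+=M@o
    return np.linalg.solve(A,b)
def blobs(im,lo,hi,roi,amin=15):
    x0,y0,x1,y1=roi;h=cv2.cvtColor(im,cv2.COLOR_BGR2HSV)[y0:y1,x0:x1]
    m=cv2.inRange(h,np.array(lo),np.array(hi));n,l,st,ce=cv2.connectedComponentsWithStats(m)
    return sorted([(int(st[i,4]),*np.round(ce[i]+[x0,y0],1),*(st[i,:4]+[x0,y0,0,0])) for i in range(1,n) if st[i,4]>=amin],reverse=True)
E
python3 - <<'E'
from h import *
ct,cs=camera_info('top'),camera_info('scene')
t=cv2.imread('pics/top0.png');s=cv2.imread('pics/scene0.png')
OR=((4,150,120),(15,255,255));BK=((0,0,0),(180,255,30))
ot=blobs(t,*OR,(275,130,345,215));bt=blobs(t,*BK,(295,195,325,215),8)
os_=blobs(s,*OR,(170,210,280,290));bs=blobs(s,*BK,(175,212,205,235),8)
ye=blobs(t,(22,150,120),(32,255,255),(360,180,410,230))
wh=blobs(t,(0,0,150),(180,60,255),(295,160,335,205))
print(ot,bt,os_,bs,ye,wh,sep='\n')
T,P=onz(ct,ot[0][1:3],40),onz(ct,bt[0][1:3],47+4)
print('tab',T,onz(cs,os_[0][1:3],40),'pull',P,onz(cs,bs[0][1:3],51),tri((ct,bt[0][1:3]),(cs,bs[0][1:3])))
print('jar',onz(ct,ye[0][1:3],85))
C=onz(ct,wh[0][1:3],49);print('cover',C)
d=T-P;print('tab-pull len',np.hypot(*d[:2]),'exp',np.hypot(57,58),'yaw',np.arctan2(d[1],d[0])-np.arctan2(58,57))
cv2.imwrite('pics/crop1.png',np.hstack([cv2.resize(t[130:220,270:345],None,fx=5,fy=5),cv2.resize(s[205:295,165:230],None,fx=5,fy=5)]))
E
```

```text
[(107, np.float64(292.5), np.float64(182.1), np.int64(287), np.int64(177), np.int64(12), np.int64(12)), (15, np.float64(300.9), np.float64(183.4), np.int64(300), np.int64(181), np.int64(3), np.int64(6))]
[(34, np.float64(307.5), np.float64(205.6), np.int64(303), np.int64(203), np.int64(10), np.int64(6))]
[(168, np.float64(224.3), np.float64(230.9), np.int64(212), np.int64(225), np.int64(24), np.int64(13))]
[(53, np.float64(187.1), np.float64(222.2), np.int64(182), np.int64(218), np.int64(13), np.int64(10))]
[(268, np.float64(387.5), np.float64(205.5), np.int64(379), np.int64(197), np.int64(18), np.int64(18))]
[]
tab [ 593.92671378 -122.35019929   40.        ] [ 591.05438213 -123.03962826   40.        ] pull [ 525.58047651 -161.9466131    51.        ] [ 520.45633964 -160.04859595   51.        ] [ 524.72707172 -162.17381641   54.28672951]
jar [ 521.34850538 -376.84894183   85.        ]Traceback (most recent call last):
  File "<stdin>", line 13, in <module>
IndexError: list index out of range
```

The tab and pull sit 79 mm apart (81 expected), which puts the meter's yaw at about -15°. Next I move above it for a closer look.

Request:
move_arm(
  commands=[
    [[2.9,3.3,0.4],[0,0,-3],0],
    [[2.9,3.3,0.4],[0,0,-3],0],
    [[2.9,3.3,0.4],[0,0,-3],0],
    [[2.9,3.3,0.4],[0,0,-3],0],
    [[2.9,3.3,0.4],[0,0,-3],0],
    [[2.9,3.3,0.4],[0,0,-3],0],
    [[2.9,3.3,0.4],[0,0,-3],0],
    [[2.9,3.3,0.4],[0,0,-3],0],
    [[2.9,3.3,0.4],[0,0,-3],0],
    [[2.9,3.3,0.4],[0,0,-3.5],0],
  ],
)

```text
t: 1.1
eef_pos: [455.1, -271.5, 254.7]
tcp_rot: [-3.142, 0.0, -0.269]
ft_force: [0.7, 0.3, 0.4]
opening: 0.214
grip_force: 0.0
```

Request:
move_arm(
  commands=[
    [[2.9,3.3,0],[0,0,0],0],
    [[2.9,3.3,0],[0,0,0],0],
    [[2.8,3.3,0],[0,0,0],0],
    [[2.0,3,0],[0,0,0],0],
    [[0,0,0],[0,0,0],0],
    [[0,0,0],[0,0,0],0],
  ],
)

```text
t: 1.7
eef_pos: [560.2, -143.4, 254.2]
tcp_rot: [3.141, 0.001, -0.265]
ft_force: [0.1, -0.4, -0.4]
opening: 0.005
grip_force: 0.0
```

```bash
python3 - <<'E'
from h import *
s=state();c=camera_info('wrist');im=read_camera('wrist');cv2.imwrite('pics/w1.png',im)
print(s['t'],s['eef_pos'],s['tcp_rot'],s['opening'],c['cam_to_world'][:3,3])
E
```

```text
1.7 [ 560.19339388 -143.44473984  254.22155423] [ 3.14141371e+00  9.40792244e-04 -2.64781989e-01] 0.00472629147796957 [ 630.909824   -163.82978435  424.00049708]
```

View pics/w1.png

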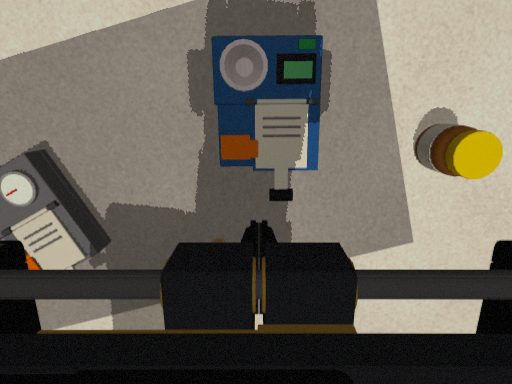

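The wrist view shows the meter squared up to the tool, with its tab at (239,148), pull at (281,195) and hopper at (244,65). The jar's cap is at (473,154), well clear.

```bash
python3 - <<'E'
from h import *
c=camera_info('wrist');w=cv2.imread('pics/w1.png')
o=blobs(w,(4,150,80),(15,255,255),(205,125,265,170));b=blobs(w,(0,0,0),(180,255,45),(262,185,300,204))
wh=blobs(w,(0,0,120),(180,70,255),(250,95,315,172),100)
print(o,b,wh,sep='\n')
b0=b[0];x,y,ww,h=b0[3:];pp=(x+ww/2-.5,y+h/2-.5)
T=onz(c,o[0][1:3],40);P=onz(c,pp,50)
print('tab',T,'pull',P,'roller len',np.linalg.norm(onz(c,(x-.5,pp[1]),50)-onz(c,(x+ww-.5,pp[1]),50)))
# tab mask extents: left edge/right edge
x,y,ww,h=o[0][3:];L,R=onz(c,(x-.5,y+h/2),40),onz(c,(x+ww-.5,y+h/2),40);print('tab width',np.linalg.norm(L-R), 'h',np.linalg.norm(onz(c,(x,y-.5),40)-onz(c,(x,y+h-.5),40)))
# yaw from hinge edge of blue body: rear corners z45
m=cv2.inRange(cv2.cvtColor(w,cv2.COLOR_BGR2HSV),(100,120,50),(125,255,255));m[:,:200]=0;m[:,340:]=0;m[200:]=0
ys,xs=np.nonzero(m);(rc,sz,ang)=cv2.minAreaRect(np.c_[xs,ys].astype(np.float32));print(rc,sz,ang)
bx=[onz(c,q,45) for q in cv2.boxPoints((rc,sz,ang))];print(np.round(bx,1))
d=T-P;print(np.hypot(*d[:2]),'yaw',np.degrees(np.arctan2(d[1],d[0])-np.arctan2(58,57)))
E
```

```text
[(843, np.float64(237.9), np.float64(146.9), np.int64(221), np.int64(135), np.int64(37), np.int64(25))]
[(264, np.float64(280.3), np.float64(194.8), np.int64(269), np.int64(189), np.int64(24), np.int64(12))]
[(2800, np.float64(281.7), np.float64(137.7), np.int64(255), np.int64(104), np.int64(53), np.int64(68))]
tab [ 592.06664414 -128.38741399   40.        ] pull [ 523.11937075 -163.5561831    50.        ] roller len 29.560678427369115
tab width 44.9553354938418 h 30.279570309515496
(267.0, 102.0) (134.0, 110.0) 90.0
[[ 717.3 -135.8   45. ]
 [ 685.5 -252.    45. ]
 [ 539.6 -220.4   45. ]
 [ 575.1  -90.8   45. ]]
77.3987650345756 yaw -18.47289770355586
```

The tab's outer edge gives a pressing point of (594,-122), matching the top view. The distance to the pull is 81.4 mm, and the yaw is -15.3°. Descending.

Request:
move_arm(
  commands=[
    [[3.4,2.1,-1],[0,0,0],0],
    [[0,0,-4.5],[0,0,0],0],
    [[0,0,-4.5],[0,0,0],0],
    [[0,0,-4.5],[0,0,0],0],
    [[0,0,-3.5],[0,0,0],0],
    [[0,0,-1.5],[0,0,0],0],
    [[0,0,0],[0,0,0],0],
    [[0,0,0],[0,0,0],0],
  ],
)

```text
t: 2.55
eef_pos: [594.2, -124.1, 60.3]
tcp_rot: [3.141, -0.0, -0.268]
ft_force: [-0.8, -0.5, -0.4]
opening: 0.001
grip_force: 0.0
```

Request:
move_arm(
  commands=[
    [[0,0,-0.5],[0,0,0],0],
    [[0,0,-0.5],[0,0,0],0],
    [[0,0,-0.3],[0,0,0],0],
    [[0,0,-0.3],[0,0,0],0],
    [[0,0,-0.2],[0,0,0],0],
    [[0,0,0],[0,0,0],0],
  ],
)

```text
t: 3.15
eef_pos: [594.1, -123.0, 41.4]
tcp_rot: [3.142, 0.0, -0.266]
ft_force: [0.3, -0.6, -0.4]
opening: 0.002
grip_force: 0.0
```

Request:
move_arm(
  commands=[
    [[0,0,-0.3],[0,0,0],0],
    [[0,0,-0.2],[0,0,0],0],
    [[0,0,-0.2],[0,0,0],0],
    [[0,0,-0.1],[0,0,0],0],
    [[0,0,0],[0,0,0],0],
  ],
)

```text
t: 3.65
eef_pos: [594.8, -122.3, 34.0]
tcp_rot: [-3.141, -0.001, -0.267]
ft_force: [1.3, 6.3, 6.5]
opening: 0.003
grip_force: 3.8
```

```bash
python3 - <<'E'
from h import *
s=state();im=read_camera('wrist');cv2.imwrite('pics/w2.png',im)
print(s['t'],s['eef_pos'],s['ft_force'])
E
```

```text
3.65 [ 594.79834007 -122.26518335   34.04279603] [1.28176261 6.30710177 6.48809423]
```

View pics/w2.png

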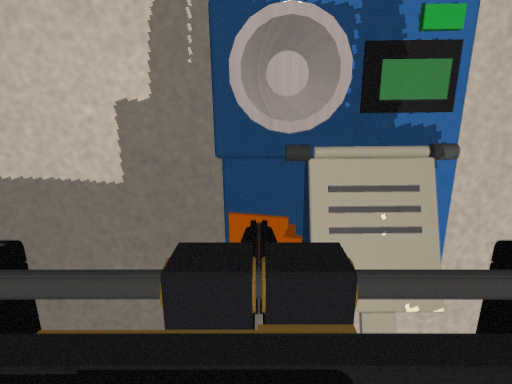

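The fingertips are on the orange tab at (260,225), but the gripper hides the front of the cover. I'll press a little deeper, lift off and check from the scene camera.

Request:
move_arm(
  commands=[
    [[0,0,-0.2],[0,0,0],0],
    [[0,0,-0.1],[0,0,0],0],
    [[0,0,0],[0,0,0],0],
    [[0,0,0],[0,0,0],0],
  ],
)

```text
t: 4.1
eef_pos: [594.9, -121.9, 31.2]
tcp_rot: [-3.14, -0.001, -0.267]
ft_force: [2.6, 10.0, 6.1]
opening: 0.005
grip_force: 4.9
```

```bash
python3 - <<'E'
from h import *
im=read_camera('scene');cv2.imwrite('pics/s2.png',cv2.resize(im[170:300,140:290],None,fx=4,fy=4))
print(state()['ft_force'],state()['eef_pos'])
E
```

```text
[1.8235042  9.22002265 6.96466268] [ 594.87612857 -121.94463283   31.24840735]
```

View pics/s2.png

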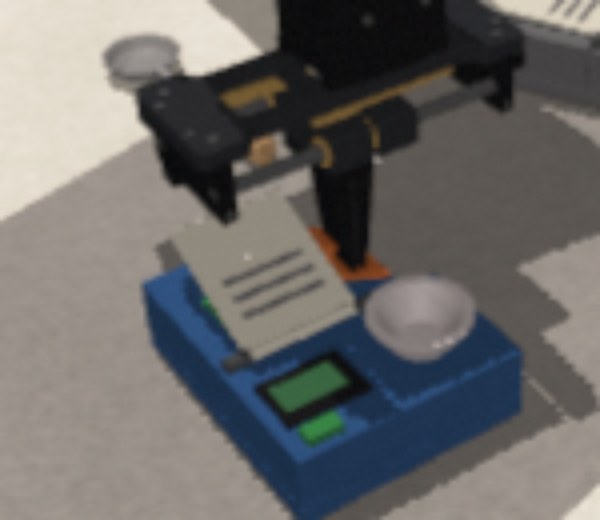

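The cover has sprung up to about 0.3 rad. I'll lift off, open the fingers and look at the raised pull from just in front of it.

Request:
move_arm(
  commands=[
    [[0,0,1],[0,0,0],0],
    [[0,0,4],[0,0,0],0],
    [[0,0,4],[0,0,0],0],
    [[0,0,4],[0,0,0],0],
    [[0,0,4],[0,0,0],0.3],
    [[-4.1,-0.9,0],[0,0,0],0.6],
    [[-4.1,-0.9,0],[0,0,0],0.6],
    [[-4.2,-0.8,0],[0,0,0],0.6],
    [[0,0,0],[0,0,0],0.6],
    [[0,0,0],[0,0,0],0.6],
  ],
)

```text
t: 5.15
eef_pos: [470.1, -149.5, 201.4]
tcp_rot: [3.141, -0.001, -0.268]
ft_force: [1.1, 0.0, -0.8]
opening: 0.453
grip_force: 0.0
```

```bash
python3 - <<'E'
from h import *
s=state();c=camera_info('wrist');im=read_camera('wrist');cv2.imwrite('pics/w3.png',im)
print(s['t'],s['eef_pos'],s['tcp_rot'],s['opening'])
b=blobs(im,(0,0,0),(180,255,45),(200,60,350,240),60)
for q in b:
    x,y,w,h=q[3:];print(q,[np.round(onz(c,(x+w/2-.5,y+h/2-.5),z),1) for z in (75,80,85)], np.linalg.norm(onz(c,(x-.5,y),80)-onz(c,(x+w-.5,y),80)))
E
```

```text
5.15 [ 470.08003842 -149.51732294  201.38505613] [ 3.14116911e+00 -1.32602921e-03 -2.67642854e-01] 0.45336860783106325
(570, np.float64(255.5), np.float64(120.5), np.int64(240), np.int64(112), np.int64(32), np.int64(18)) [array([ 530.1, -164.5,   75. ]), array([ 530.3, -164.6,   80. ]), array([ 530.5, -164.7,   85. ])] 28.63492971284297
(298, np.float64(212.7), np.float64(231.7), np.int64(200), np.int64(220), np.int64(22), np.int64(20)) [array([439.2, -92.3,  75. ]), array([440.9, -93.6,  80. ]), array([442.6, -94.9,  85. ])] 21.545095623126798
(276, np.float64(304.4), np.float64(232.0), np.int64(296), np.int64(221), np.int64(23), np.int64(19)) [array([ 412.9, -185.7,   75. ]), array([ 415.1, -185.4,   80. ]), array([ 417.2, -185.1,   85. ])] 22.551828886132412
```

View pics/w3.png

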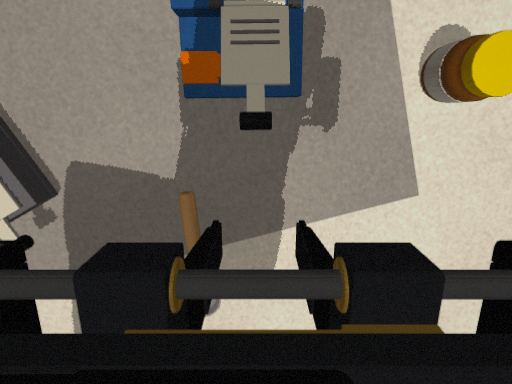

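The pull is at (256,120) px, which is (530,-164.6) mm at z 80. Its length comes out at 28.6 mm, as it should. I'll come down over it and pinch.

Request:
move_arm(
  commands=[
    [[3,-0.8,0],[0,0,0],0.6],
    [[2.9,-0.7,-1],[0,0,0],0.6],
    [[0,0,-4],[0,0,0],0.6],
    [[0,0,-4],[0,0,0],0.6],
    [[0,0,-2.7],[0,0,0],0.6],
    [[0,0,-2],[0,0,0],0.6],
    [[0,0,0],[0,0,0],0.6],
    [[0,0,0],[0,0,0],0.6],
  ],
)

```text
t: 6.0
eef_pos: [530.0, -164.0, 63.7]
tcp_rot: [3.142, 0.0, -0.266]
ft_force: [0.8, -0.4, 0.8]
opening: 0.603
grip_force: 0.0
```

Request:
move_arm(
  commands=[
    [[0,0,0],[0,0,0],0.2],
    [[0,0,0],[0,0,0],0.2],
    [[0,0,0],[0,0,0],0.2],
    [[0,0,0],[0,0,0],0.2],
    [[0,0,0],[0,0,0],0.2],
    [[0,0,0],[0,0,0],0.2],
  ],
)

```text
t: 6.6
eef_pos: [529.4, -163.5, 63.9]
tcp_rot: [-3.141, -0.0, -0.267]
ft_force: [1.8, 6.6, 1.1]
opening: 0.29
grip_force: 30.0
```

Gripped: 27.6 mm across a 28 mm roller. I'll start the arc in 0.1 rad steps and check the forces on the way.

Request:
move_arm(
  commands=[
    [[0.36,-0.1,1.03],[0,0,0],0.2],
    [[0.46,-0.13,0.99],[0,0,0],0.2],
    [[0.56,-0.15,0.94],[0,0,0],0.2],
    [[0.64,-0.17,0.88],[0,0,0],0.2],
    [[0.72,-0.2,0.8],[0,0,0],0.2],
    [[0,0,0],[0,0,0],0.2],
  ],
)

```text
t: 7.2
eef_pos: [557.5, -170.8, 110.6]
tcp_rot: [-3.141, -0.001, -0.266]
ft_force: [2.5, 5.5, -2.0]
opening: 0.292
grip_force: 30.0
```

Request:
move_arm(
  commands=[
    [[0.8,-0.22,0.73],[0,0,0],0.2],
    [[0.86,-0.24,0.64],[0,0,0],0.2],
    [[0.92,-0.25,0.55],[0,0,0],0.2],
    [[0.97,-0.27,0.45],[0,0,0],0.2],
    [[1.0,-0.28,0.35],[0,0,0],0.2],
    [[1.03,-0.28,0.24],[0,0,0],0.2],
    [[0.53,-0.14,0.08],[0,0,0],0.2],
    [[0,0,0],[0,0,0],0.2],
    [[0,0,0],[0,0,0],0.2],
  ],
)

```text
t: 8.1
eef_pos: [617.5, -186.7, 140.0]
tcp_rot: [-3.14, 0.002, -0.266]
ft_force: [0.3, 8.2, -3.0]
opening: 0.292
grip_force: 30.0
```

```bash
python3 - <<'E'
from h import *
im=read_camera('scene');cv2.imwrite('pics/s3.png',cv2.resize(im[130:300,140:310],None,fx=3.5,fy=3.5))
E
```

```text
(no output)
```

View pics/s3.png

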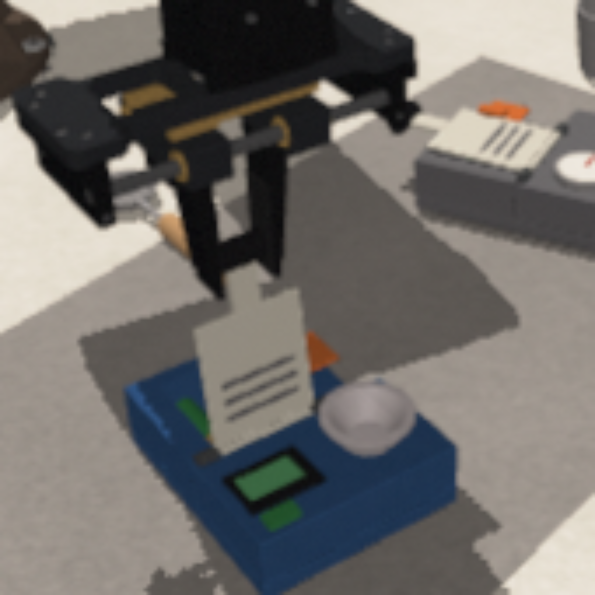

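The cover stands upright, still held at its pull. Now I release it and retreat straight up.

Request:
move_arm(
  commands=[
    [[0,0,0],[0,0,0],0.6],
    [[0,0,0],[0,0,0],0.6],
    [[0,0,0],[0,0,0],0.6],
    [[0,0,0],[0,0,0],0.6],
    [[0,0,1],[0,0,0],0.6],
    [[0,0,3],[0,0,0],0.6],
    [[0,0,4],[0,0,0],0.6],
    [[0,0,4],[0,0,0],0.6],
    [[0,0,0],[0,0,0],0.6],
    [[0,0,0],[0,0,0],0.6],
  ],
)

```text
t: 9.15
eef_pos: [617.7, -188.5, 261.8]
tcp_rot: [3.141, -0.002, -0.267]
ft_force: [0.2, 0.5, -1.0]
opening: 0.6
grip_force: 0.0
```

```bash
python3 - <<'E'
from h import *
im=read_camera('scene');cv2.imwrite('pics/s4.png',im);print(state()['ft_force'],state()['qvel'])
E
```

```text
[-0.68215766 -0.49751243 -0.06218763] [ 2.72466304e-04  2.24051746e-02  1.49869960e-02 -1.26207891e-04
 -3.07244000e-03  4.16511453e-05]
```

View pics/s4.png

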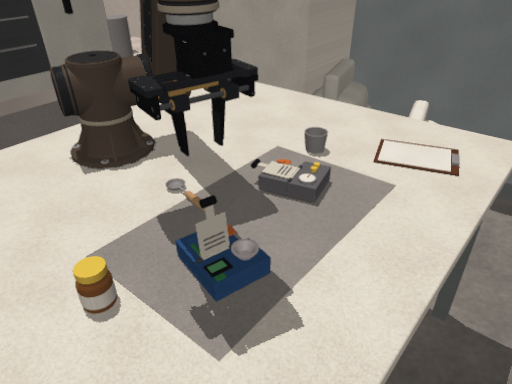

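The cover stands upright on its own, with the pull at (208,202) px. The gripper is clear, the logger is shut, and the jar is where it was at (95,285).

```bash
python3 -c "
from cell import *
print(env.job_done())"
```

```text
the job is handed in; nothing more can be done
None
```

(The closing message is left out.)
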